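# Restock the canteen display in mirror order

### The arm

A 6-joint arm with a two-finger parallel gripper is mounted at the origin on the work surface. World frame = base frame: x ahead of the robot, y to its left, z up, the work surface at z = 0. Lengths are in mm, angles in rad, forces in N, time in s.
With the tool pointing down it reaches from about 350 to 975 mm from the base axis. Payload 7.1 kg.
Tool frame: the origin (TCP) lies midway between the tips of the shut fingers; the grasp point (between the pads) lies 19 mm behind it; z points along the fingers, y is the line along which they close (so a half turn about z gives the same grasp; the last joint's range is limited). The gripper opens to 88 mm and grips with 3 to 60 N. Pads are 20 mm wide; open, the fingers measure 115 mm over their backs; the gripper's body (75 mm by 178 mm) begins 61 mm behind the grasp point.
Start: joints at [-1.347, 0.423, 1.63, -0, 1.089, -0.019], TCP at [150.282, -606.646, 188.475] pointing down, gripper open.
Joint ranges: [-3, 3], [-0.9, 2.11], [0.09, 2.58], [-1.31, 4.45], [0.11, 2.69], [-2.54, 2.54]. Speed limits (rad/s): [2.39, 2.39, 3.01, 3.14, 3.14, 3.14].

### API

Orientations are given as a rotation vector (axis times angle).
In Python, from workcell import ctrl gives the robot as it stands. The module is installed in compiled form; this text tells all that it offers.
- The arm moves only by the tool servo_tool, never from a script. Its argument "increments" is a list of rows, each a list of 7 numbers: the shift along the world's x, y, z in cm, then the turn, a rotation vector about the world's x, y, z in degrees, then the opening, from -1 (shut) to 1 (fully open). A call has 1 to 20 rows; each row is the pose to reach, as a shift and turn from the pose commanded when the call began; what a row does not reach only later rows make up. A row lasts 1/12 s, in which the tool goes at most 41.7 mm and 7.16 degrees, less where a joint would pass 70% of its speed; a pose out of reach is approached as far as the arm can. A call with a gripper value outside its range is refused whole. The fingers move at their own pace and stop on an object; the grip force is fixed at half the most. Time passes only in rows, so rows that repeat a pose let the fingers close. It gives the time, the measured TCP pose, the force, the opening and the grip force at its end, in the units of the state.
- ctrl.get_obs(): the state, without advancing time (a new reading comes with each control period).
- ctrl.get_image(name): name is "scene" or "top" or "wrist"; returns a dict with "image" (480x640x3 uint8, red, green, blue), "fx", "fy", "cx", "cy" (pixels), "extrinsics" (4x4, takes a point from camera to world coordinates); the wrist camera has in their place "tool_from_camera" (4x4, takes a point from camera to tool coordinates, whose origin is the TCP and whose axes are the flange's). Camera axes: x right, y up, looking along -z (the intrinsics and any distortion apply to the point x, -y, -z); pixel columns grow to the right and rows downward; lengths in mm; the calibration is good to about 2 mm. A picture is of the moment at which its call begins: read the wrist's pose just before it. There is no depth.
- ctrl.close_job(): hands the job in; it is judged then, once.
The state is a dict: "t": time; "qpos": joint angles; "qvel": joint speeds; "joint_torque": joint torques, N m; "ee_pos": TCP position; "orientation": TCP orientation; "ft_force": force on the tool from outside, world axes, zero at the start; "moment": the same for the moment, N m; "width": finger opening in mm; "grasp_force": force on a finger pad.
Only numpy, scipy, OpenCV 4.12 (cv2) and the standard library are available. Lean on these libraries where they do the work, as an engineer would, in place of code of your own. Each camera call takes 0.05 s, during which the arm holds its last target. There are 200 camera calls.

### The job

Move the can, the jar, the bottle and the carton from the plywood stock tray into the four bays of the grey display rack, one to a bay, with the row reversed: the article that starts at the tray's left end goes into the rack's rightmost bay, the second from the left into the second bay from the right, and so on (left and right as the robot sees them), so that customers across the counter read the row the right way round. Set each one down, without dropping it or letting it fall over, so that it stands upright on the floor of its bay.

Things in the scene. Friction and masses are not known exactly. Their poses are not given: they have to be found in the camera images.
- stock_tray: Stock tray the articles start in: fixed plywood board 95 mm deep (x) by 355 mm long (y), floor 20 mm above the counter, end cheeks 45 mm high, four places along its y at -127.5, -42.5, 42.5, 127.5 mm, each with a black collar. Origin under its centre, on the counter; +y end = left end as the robot sees it (turned at most 15 degrees). On the robot's left or right.
- display_rack: Display rack to fill: fixed grey base 95 mm deep (x) by 355 mm long (y), floor 20 mm above the counter; four empty bays centred at x 0, y -127.5, -42.5, 42.5, 127.5 mm, 79 mm wide between steel dividers 30 mm above the floor, 83 mm deep between lips 10 mm high. Origin under its centre, on the counter; +y end = left end as the robot sees it (turned at most 15 degrees).
- can: Slim aluminium drinks can, full, round, diameter 53 mm, height 120 mm (narrowing to 47 mm in the top 8 mm), about 280 g. Origin at the centre of its underside, z up.
- jar: Squat amber glass jar with a white screw lid: round, glass diameter 58 mm up to 62 mm height, lid diameter 60 mm from 66 mm to the top at 90 mm, about 300 g. Origin at the centre of its underside, z up.
- bottle: White plastic sauce bottle: round, body diameter 54 mm up to 66 mm height, sloping shoulder, grey cap of diameter 34 mm from 84 mm to the top at 125 mm, about 250 g. Can be lifted by the cap. Origin at the centre of its underside, z up.
- carton: Small upright cardboard carton, 44 mm in its x, 56 mm in its y, 110 mm high, about 180 g. At the start its x lies within 3 degrees of the tray's x. Origin at the centre of its underside, z up.
- can_collar: Round collar of the can, inner diameter 61 mm, outer 71 mm. Black rubber, 12 mm high, 4 mm of play. Fixed to the tray, it stays behind and marks this article's place in the row. Origin at the centre of its underside, on the tray's floor.
- jar_collar: Round collar of the jar, inner diameter 68 mm, outer 78 mm. Black rubber, 12 mm high, 4 mm of play. Fixed to the tray, it stays behind and marks this article's place in the row. Origin at the centre of its underside, on the tray's floor.
- bottle_collar: Round collar of the bottle, inner diameter 62 mm, outer 72 mm. Black rubber, 12 mm high, 4 mm of play. Fixed to the tray, it stays behind and marks this article's place in the row. Origin at the centre of its underside, on the tray's floor.
- carton_collar: Rectangular collar of the carton, inside 52 mm in x by 64 mm in y, outside 62 by 74 mm; its axes lie along the tray's. Black rubber, 12 mm high, 4 mm of play. Fixed to the tray, it stays behind and marks this article's place in the row. Origin at the centre of its underside, on the tray's floor.
Not all that is in view belongs to the job. What is shaped like the jar but black or turquoise is not meant.

How it is judged:
By the outcome, as a careful person would: the job done as asked, in the order asked, and still so for the second after the job is handed in, with the robot touching nothing.
It also fails if it takes over 128 s, if anything falls off the work surface, if the arm or the gripper's body presses on something with over 40 N, if the wrist force passes 120 N, or if a joint passes its speed limit or range.

## Working session

There is one attempt and no reset: what is moved stays moved. The work goes in short steps, Python scripts to look and compute and a tool call to move; the robot and the scene stay as the last step left them, time stands still between calls to the robot, and variables do not carry over. Pictures are saved under pics/ and viewed, at most 14 in all, crops included, and the job is handed in when it is done.

Besides the shell and the picture viewer there is one more tool, called after "Call:" as name(argument=value, ...) on one line, values as JSON. servo_tool: Moves the arm, as the interface text tells. Its arguments: {"type":"object","properties":{"increments":{"type":"array","items":{"type":"array","items":{"type":"number"}}}},"required":["increments"]}

```bash
mkdir -p pics
cat > h.py <<'E'
import numpy as np,cv2
from workcell import ctrl
from scipy.spatial.transform import Rotation as R
def cap(n,f):
    o=ctrl.get_obs(); d=ctrl.get_image(n); cv2.imwrite('pics/%s.png'%f,d['image'][:,:,::-1])
    if n=='wrist':
        T=np.eye(4);T[:3,:3]=R.from_rotvec(o['orientation']).as_matrix();T[:3,3]=o['ee_pos'];E=T@np.array(d['tool_from_camera'])
    else: E=np.array(d['extrinsics'])
    np.savez('pics/%s.npz'%f,K=[d['fx'],d['fy'],d['cx'],d['cy']],E=E,extra=str({k:v for k,v in d.items() if k not in('image',)}))
    return d
def ray(f,u,v):
    z=np.load('pics/%s.npz'%f);fx,fy,cx,cy=z['K'];E=z['E']
    r=E[:3,:3]@np.array([(u-cx)/fx,-(v-cy)/fy,-1]);return E[:3,3],r/np.linalg.norm(r)
def onz(f,u,v,h):
    o,r=ray(f,u,v);return o+r*(h-o[2])/r[2]
def tri(a,b):
    A=0;B=0
    for f,u,v in(a,b):
        o,r=ray(f,u,v);P=np.eye(3)-np.outer(r,r);A=A+P;B=B+P@o
    return np.linalg.solve(A,B)
def proj(f,p):
    z=np.load('pics/%s.npz'%f);fx,fy,cx,cy=z['K'];c=np.linalg.inv(z['E'])@np.r_[p,1];return cx+fx*c[0]/-c[2],cy-fy*c[1]/-c[2]
E
python3 - <<'E'
from h import *
for n in('scene','top','wrist'):
    d=cap(n,n+'0');print({k:np.round(v,3).tolist() if not isinstance(v,(str,type(None))) else v for k,v in d.items() if k!='image'})
print(ctrl.get_obs())
a=[cv2.imread('pics/%s0.png'%n) for n in('scene','top')]
E
```

```text
{'fx': 435.931, 'fy': 435.931, 'cx': 318.545, 'cy': 242.392, 'extrinsics': [[0.516, -0.496, 0.699, 1042.558], [0.857, 0.283, -0.432, -340.09], [0.016, 0.821, 0.571, 466.728], [0.0, 0.0, 0.0, 1.0]]}
{'fx': 441.707, 'fy': 441.707, 'cx': 321.382, 'cy': 234.131, 'extrinsics': [[-0.027, 0.993, -0.117, 428.545], [-1.0, -0.026, 0.011, 9.671], [0.008, 0.117, 0.993, 885.792], [0.0, 0.0, 0.0, 1.0]]}
{'fx': 359.541, 'fy': 359.541, 'cx': 314.755, 'cy': 239.488, 'tool_from_camera': [[-0.001, 0.957, 0.29, 79.478], [1.0, 0.001, -0.0, -1.114], [-0.0, 0.29, -0.957, -195.101], [0.0, 0.0, 0.0, 1.0]]}
{'t': 0.15, 'qpos': array([-1.34702286e+00,  4.23695805e-01,  1.63048122e+00,  1.96852682e-05,
        1.08856486e+00, -1.90034574e-02]), 'qvel': array([ 1.03588987e-03, -2.77577160e-03, -4.57788076e-03,  4.72031486e-05,
       -1.08406792e-03, -4.34394566e-04]), 'joint_torque': array([-8.72962446e-04, -5.44981992e+01, -2.73918879e+01,  6.42457162e-02,
        2.04239268e-02, -8.59863280e-05]), 'ee_pos': array([ 150.17848066, -606.22656867,  187.87428882]), 'orientation': array([-3.11734029e+00, -3.80264345e-01,  1.57202521e-04]), 'ft_force': array([ 0.45650297, -0.85467538,  0.84161553]), 'moment': array([ 0.02347568,  0.01577507, -0.0036195 ]), 'grasp_force': 0.0, 'width': 87.9471805734364}
```

View pics/top0.png

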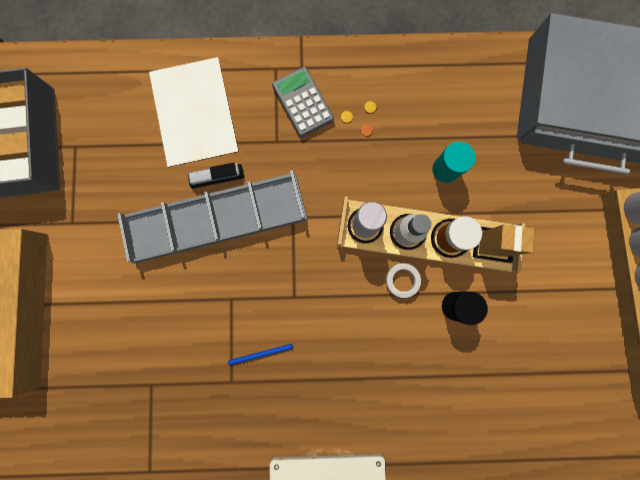

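View pics/scene0.png

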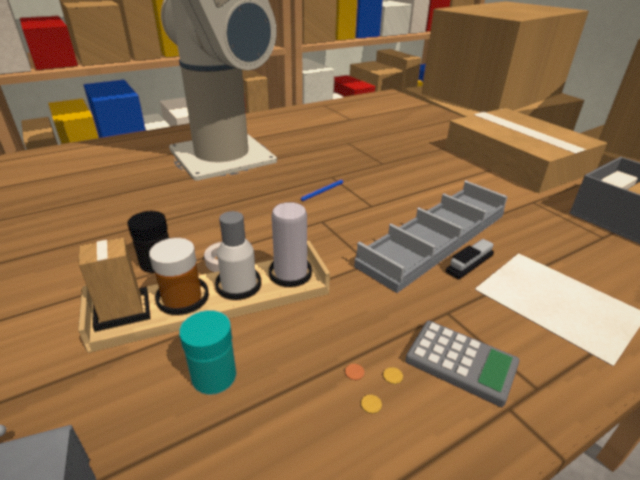

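The top view shows, left to right on the tray, can (370,218), bottle (410,230), jar (460,235) and carton (510,238). The tray is on the robot's right, and the grey rack is at about (213,217). The black jar shape (465,307) and the turquoise one (455,160) are decoys. The jar meant is the amber one with the white lid at (462,235), which stands in a tray collar. I'll confirm that in an enlarged crop.

Run:
```python
from h import *
t=cv2.imread('pics/top0.png');s=cv2.imread('pics/scene0.png')
a=cv2.resize(t[185:285,330:540],None,fx=3.8,fy=3.8,interpolation=cv2.INTER_CUBIC)[:,:798]
b=cv2.resize(t[165:270,110:315],None,fx=3.8,fy=3.8,interpolation=cv2.INTER_CUBIC)[:,:]
c=np.zeros((600,800,3),np.uint8)
a=cv2.resize(t[190:275,335:535],(800,340),interpolation=cv2.INTER_CUBIC)
b=cv2.resize(t[165:270,115:315],(480,252),interpolation=cv2.INTER_CUBIC)
c[:340]=a;c[345:597,:480]=b
cv2.imwrite('pics/c1.png',c)
cv2.imwrite('pics/c2.png',cv2.resize(s[180:360,70:520],(800,320),interpolation=cv2.INTER_CUBIC))
```

```text
(no output)
```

View pics/c1.png

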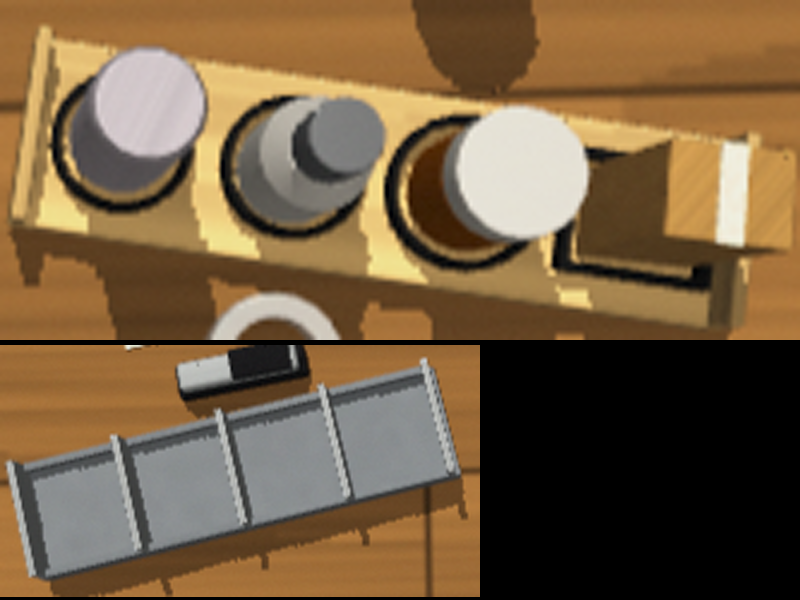

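View pics/c2.png

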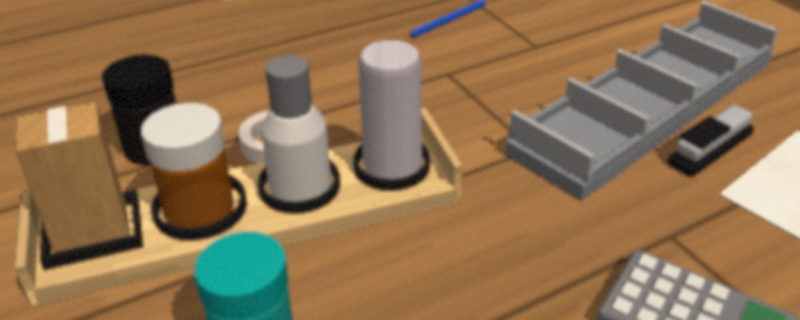

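The crops confirm it: the amber jar with the white lid sits at top-view (465,233), third in the tray. The black and turquoise shapes both stand on the counter outside the tray. Next I triangulate the tops and the rack dividers.

Run:
```python
from h import *
T=lambda x,y:('top0',335+x/4,190+y/4)
Rk=lambda x,y:('top0',115+x/2.4,165+(y-345)/2.4)
S=lambda x,y:('scene0',70+x/1.778,180+y/1.778)
for n,a,b,h in(('can',T(150,101),S(391,56),140),('bottle',T(344,136),S(289,68),145),('jar',T(521,172),S(182,122),110),('carton',T(731,196),S(60,128),130)):
    print(n,tri(a,b).round(1),onz(*a,h).round(1),onz(*b,h).round(1))
# tray floor collars centres at z=32 (top view)
for n,p in(('canC',(123,142)),('botC',(293,167)),('jarC',(463,192))):print(n,onz(*T(*p),32).round(1))
print('tray cheek tops L',[onz(*T(*p),45).round(1) for p in((45,30),(16,222))],'R',[onz(*T(*p),45).round(1) for p in((752,135),(727,327))])
# rack divider tops
L=[onz(*Rk(*p),50) for p in((13,462),(38,576))];Rr=[onz(*Rk(*p),50) for p in((425,362),(456,472))]
print('rack',np.round(L+Rr,1).tolist())
print('rack tri',[tri(Rk(*a),S(*b)).round(1) for a,b in(((13,462),(773,42)),((38,576),(703,8)),((425,362),(590,176)),((456,472),(512,117)))])
c=np.mean(L+Rr,0);d=(np.mean(L,0)-np.mean(Rr,0));print(c.round(1),np.linalg.norm(d),np.degrees(np.arctan2(-d[0],d[1])), [np.linalg.norm(L[0]-L[1]),np.linalg.norm(Rr[0]-Rr[1])])
```

```text
can [547.8 -86.6 136.3] [546.7 -87.1 140. ] [554.  -88.5 140. ]
bottle [ 529.8 -168.6  139.9] [ 528.8 -168.1  145. ] [ 538.4 -170.7  145. ]
jar [ 515.6 -254.7  108.5] [ 515.4 -254.3  110. ] [ 517.8 -255.   110. ]
carton [ 501.1 -339.2  124.3] [ 500.3 -337.7  130. ] [ 511.1 -338.3  130. ]
canC [543.9 -87.   32. ]
botC [ 529.5 -169.5   32. ]
jarC [ 515.  -251.8   32. ]
tray cheek tops L [array([597.8, -49.9,  45. ]), array([504.9, -32.9,  45. ])] R [array([ 537.7, -389.3,   45. ]), array([ 445.8, -369.8,   45. ])]
rack [[576.3, 382.6, 50.0], [485.1, 360.7, 50.0], [649.5, 53.7, 50.0], [559.2, 30.7, 50.0]]
rack tri [array([579.1, 390.3,  31.7]), array([487.5, 367.6,  38.9]), array([655.9,  55.1,  26.4]), array([561.9,  32.8,  40.9])]
[567.5 206.9  50. ] 337.62432494233354 12.601492845047005 [np.float64(93.85147632286692), np.float64(93.25722433516476)]
```

Call:
servo_tool(increments=[[0, 0, 4, 0, 0, 0, 1], [0, 0, 8, 0, 0, 0, 1], [0, 0, 11, 0, 0, 0, 1], [37.2, 39.4, 11, 0, 0, 66, 1], [37.2, 39.4, 11, 0, 0, 66, 1], [37.2, 39.4, 11, 0, 0, 66, 1], [37.2, 39.4, 11, 0, 0, 66, 1], [37.2, 39.4, 11, 0, 0, 66, 1], [37.2, 39.4, 11, 0, 0, 66, 1], [37.2, 39.4, 11, 0, 0, 66, 1], [37.2, 39.4, 11, 0, 0, 66, 1], [37.2, 39.4, 11, 0, 0, 66, 1], [37.2, 39.4, 11, 0, 0, 66, 1], [37.2, 39.4, 11, 0, 0, 66, 1], [37.2, 39.4, 11, 0, 0, 66, 1], [37.2, 39.4, 11, 0, 0, 66, 1], [37.2, 39.4, 11, 0, 0, 66, 1], [37.2, 39.4, 11, 0, 0, 66, 1], [37.2, 39.4, 11, 0, 0, 66, 1], [37.2, 39.4, 11, 0, 0, 66, 1]])

```text
t: 1.82
ee_pos: [521.4, -213.4, 298.3]
orientation: [-2.409, -2.016, 0.001]
ft_force: [-0.2, -0.4, 0.1]
width: 87.7
grasp_force: 0.0
```

Run:
```python
from h import *
cap('wrist','w1');o=ctrl.get_obs();print(o['t'],o['ee_pos'],R.from_rotvec(o['orientation']).as_matrix().round(3)[:,:2].tolist(),o['qvel'].round(3))
for n,p in dict(can=(547,-87,140),bottle=(529,-168.3,145),jar=(515.5,-254.4,110),carton=(501,-338.3,130)).items():print(n,np.round(proj('w1',p),1))
```

```text
1.8667 [ 521.38248459 -213.62937356  298.39417889] [[0.177, 0.984], [0.984, -0.177], [-0.0, -0.0]] [-0.004 -0.005 -0.     0.004 -0.001  0.001]
can [318.9  74.4]
bottle [315.2 168.6]
jar [316.9 244.4]
carton [317.3 321.2]
```

View pics/w1.png

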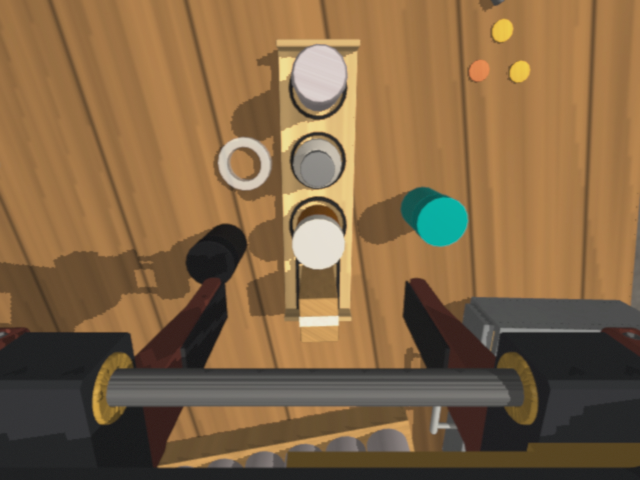

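The wrist view shows the four tops at can (319,73), bottle cap (318,168), jar lid (318,243) and carton (320,320). That is within 3 px of what the top view predicts.

Run:
```python
from h import *
T=lambda x,y:('top0',335+x/4,190+y/4)
S=lambda x,y:('scene0',70+x/1.778,180+y/1.778)
for n,a,w,s,h in(('can',T(150,101),(319,73),S(391,56),140),('bottle',T(344,136),(318,168),S(289,68),145),('jar',T(521,172),(318.3,243.5),S(182,122),110),('carton',T(731,196),(319.5,320),S(60,128),130)):
    print(n,'top/wrist',tri(a,('w1',*w)).round(1),'wrist/scene',tri(s,('w1',*w)).round(1),onz('w1',*w,h).round(1))
```

```text
can top/wrist [546.7 -86.5 142.9] wrist/scene [547.4 -85.2 135.6] [547.3 -85.9 140. ]
bottle top/wrist [ 530.9 -170.   134. ] wrist/scene [ 531.7 -168.6  140.8] [ 531.7 -168.2  145. ]
jar top/wrist [ 516.6 -257.6   99. ] wrist/scene [ 517.  -254.4  109.2] [ 517.2 -253.7  110. ]
carton top/wrist [ 502.1 -345.5  114.1] wrist/scene [ 503.6 -338.8  125.7] [ 503.7 -337.2  130. ]
```

Call:
servo_tool(increments=[[2.6, 12.7, 0, 0, 0, 0, 1], [2.6, 12.7, 0, 0, 0, 0, 1], [2.6, 12.7, 0, 0, 0, 0, 1], [2.6, 12.7, -1, 0, 0, 0, 1], [2.6, 12.7, -5, 0, 0, 0, 1], [2.6, 12.7, -9, 0, 0, 0, 1], [2.6, 12.7, -13, 0, 0, 0, 1], [2.6, 12.7, -17, 0, 0, 0, 1], [2.6, 12.7, -20, 0, 0, 0, 1], [2.6, 12.7, -21.2, 0, 0, 0, 1], [2.6, 12.7, -21.2, 0, 0, 0, 1], [2.6, 12.7, -21.2, 0, 0, 0, 1], [2.6, 12.7, -21.2, 0, 0, 0, -1], [2.6, 12.7, -21.2, 0, 0, 0, -1], [2.6, 12.7, -21.2, 0, 0, 0, -1], [2.6, 12.7, -21.2, 0, 0, 0, -1], [2.6, 12.7, -21.2, 0, 0, 0, -1], [2.6, 12.7, -21.2, 0, 0, 0, -1], [2.6, 12.7, -21.2, 0, 0, 0, -1], [2.6, 12.7, -21.2, 0, 0, 0, -1]])

```text
t: 3.53
ee_pos: [548.6, -85.6, 87.0]
orientation: [2.408, 2.017, 0.001]
ft_force: [-0.7, 0.2, 5.4]
width: 52.1
grasp_force: 30.0
```

Call:
servo_tool(increments=[[0, 0, 3, 0, 0, 0, -1], [0, 0, 7, 0, 0, 0, -1], [0, 0, 11, 0, 0, 0, -1], [0, 0, 15, 0, 0, 0, -1], [0, 0, 18, 0, 0, 0, -1], [1, 4, 20, 0, 0, 6, -1], [2, 8, 20, 0, 0, 12, -1], [3, 11, 20, 0, 0, 18, -1], [4, 14, 20, 0, 0, 22.8, -1], [4.7, 16.8, 20, 0, 0, 22.8, -1], [4.7, 16.8, 20, 0, 0, 22.8, -1], [4.7, 16.8, 20, 0, 0, 22.8, -1], [4.7, 16.8, 20, 0, 0, 22.8, -1]])

```text
t: 4.62
ee_pos: [594.5, 82.1, 285.5]
orientation: [-1.961, -2.453, 0.003]
ft_force: [-0.3, -1.2, -3.1]
width: 51.7
grasp_force: 30.0
```

Run:
```python
from h import *
cap('wrist','w2');o=ctrl.get_obs();print(o['t'],o['ee_pos'],R.from_rotvec(o['orientation']).as_matrix().round(3)[:,:2].tolist(),o['width'],o['ft_force'])
for p in((576.3,382.6,50),(485.1,360.7,50),(649.5,53.7,50),(559.2,30.7,50)):print(np.round(proj('w2',p),1))
```

```text
4.6667 [594.6079385   81.6341881  285.73654745] [[-0.22, 0.976], [0.976, 0.22], [-0.0, -0.002]] 51.75496254680856 [ 0.46087939 -0.21259702 -3.12290633]
[ 365.6 -102.4]
[ 269.1 -100.6]
[353.7 231.8]
[278.9 233.8]
```

View pics/w2.png

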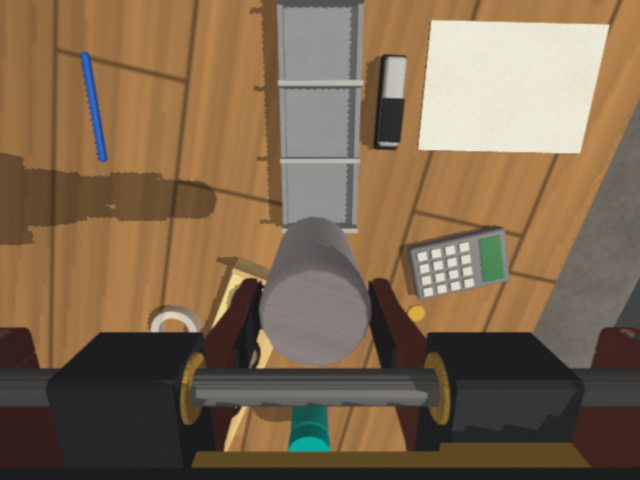

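The wrist view shows the rack square to the image. Divider tops are at rows 230 (columns 282–357), 160 (280–359) and 83 (277–363).

Run:
```python
from h import *
im=cv2.imread('pics/w2.png').astype(int).sum(2)
print(im[60:250,340].tolist())
for v,a,b in((230,282,357),(160,280,359),(83,277,363)):
    p=onz('w2',a,v,50);q=onz('w2',b,v,50);print(p.round(1),q.round(1),((p+q)/2).round(1),np.linalg.norm(p-q).round(1))
for i in range(5):
    y=-170+85*i;c=np.array([567.5,206.9,50])+y*np.array([-.218,.976,0]);print('pred top-cam divider',c.round(1),np.round(proj('w2',c),1),np.round(proj('top0',c),1))
# height from two views: middle of 2 dividers (top crop vs wrist)
Rk=lambda x,y:('top0',115+x/2.4,165+(y-345)/2.4)
for a,w in((((425+456)/2,(362+472)/2),(319.5,230)),(((323+349)/2,(387+499)/2),(319.5,160)),(((218+245)/2,(410+524)/2),(320,83))):
    print('tri',tri(Rk(*a),('w2',*w)).round(1), onz(*Rk(*a),50).round(1))
```

```text
[444, 447, 444, 446, 448, 448, 445, 443, 445, 442, 444, 444, 443, 444, 442, 443, 441, 441, 442, 459, 508, 542, 543, 545, 535, 455, 316, 255, 307, 406, 438, 439, 441, 440, 440, 440, 440, 439, 440, 437, 435, 436, 435, 436, 436, 433, 433, 435, 433, 435, 435, 433, 434, 437, 434, 436, 435, 436, 437, 436, 436, 438, 437, 435, 436, 438, 435, 436, 437, 435, 435, 435, 435, 433, 437, 437, 438, 438, 441, 441, 441, 442, 443, 442, 442, 440, 440, 440, 438, 436, 436, 434, 431, 429, 430, 427, 397, 313, 368, 507, 539, 533, 518, 465, 435, 431, 430, 432, 431, 432, 431, 431, 429, 432, 431, 432, 432, 432, 435, 435, 433, 433, 435, 432, 430, 431, 432, 431, 433, 430, 431, 432, 432, 431, 430, 430, 429, 429, 429, 432, 432, 433, 433, 435, 437, 438, 437, 437, 441, 439, 440, 439, 440, 437, 436, 437, 434, 435, 432, 432, 427, 410, 334, 270, 254, 250, 261, 289, 329, 355, 353, 346, 343, 341, 338, 338, 336, 332, 332, 330, 329, 326, 326, 325, 322, 322, 323, 322, 321, 317]
[562.1  36.4  50. ] [652.9  56.9  50. ] [607.5  46.6  50. ] 93.1
[543.3 119.4  50. ] [633.6 139.8  50. ] [588.4 129.6  50. ] 92.6
[524.  200.5  50. ] [616.7 221.4  50. ] [570.3 211.   50. ] 95.1
pred top-cam divider [604.6  41.   50. ] [316.2 233.8] [299.1 194.7]
pred top-cam divider [586.  123.9  50. ] [316.4 164.3] [256.1 205.3]
pred top-cam divider [567.5 206.9  50. ] [316.7  86.3] [212.7 216. ]
pred top-cam divider [549.  289.9  50. ] [317.   -2.1] [169.  226.7]
pred top-cam divider [530.4 372.8  50. ] [ 317.3 -103. ] [125.  237.5]
tri [608.1  42.5  33.4] [604.1  42.1  50. ]
tri [588.7 128.4  31.5] [585.1 126.   50. ]
tri [570.1 212.6  36. ] [567.8 209.3  50. ]
```

Call:
servo_tool(increments=[[0.3, 0.4, 0, 0, 0, 0, -1], [0.3, 0.4, -4, 0, 0, 0, -1], [0.3, 0.4, -8, 0, 0, 0, -1], [0.3, 0.4, -12, 0, 0, 0, -1], [0.3, 0.4, -15.5, 0, 0, 0, -1], [0.3, 0.4, -18, 0, 0, 0, -1], [0.3, 0.4, -19.2, 0, 0, 0, -1], [0.3, 0.4, -19.5, 0, 0, 0, -1], [0.3, 0.4, -19.5, 0, 0, 0, -1], [0.3, 0.4, -19.5, 0, 0, 0, -1]])

```text
t: 5.5
ee_pos: [599.8, 86.3, 93.1]
orientation: [1.961, 2.452, 0.003]
ft_force: [1.0, 0.0, -2.9]
width: 51.8
grasp_force: 30.0
```

Call:
servo_tool(increments=[[0, 0, -0.1, 0, 0, 0, -1], [0, 0, -0.2, 0, 0, 0, -1], [0, 0, -0.3, 0, 0, 0, -1], [0, 0, -0.3, 0, 0, 0, -1]])

```text
t: 5.83
ee_pos: [598.6, 86.4, 89.1]
orientation: [1.961, 2.453, 0.001]
ft_force: [0.4, -0.5, -2.5]
width: 52.4
grasp_force: 30.0
```

Call:
servo_tool(increments=[[0, 0, -0.1, 0, 0, 0, -1], [0, 0, -0.2, 0, 0, 0, -1], [0, 0, -0.2, 0, 0, 0, -1]])

```text
t: 6.08
ee_pos: [598.8, 86.1, 87.7]
orientation: [1.961, 2.453, 0.0]
ft_force: [-1.7, -1.0, 6.9]
width: 52.1
grasp_force: 30.0
```

Call:
servo_tool(increments=[[0, 0, 0, 0, 0, 0, 1], [0, 0, 0, 0, 0, 0, 1], [0, 0, 0, 0, 0, 0, 1], [0, 0, 0, 0, 0, 0, 1], [0, 0, 2, 0, 0, 0, 1], [0, 0, 6, 0, 0, 0, 1], [0, 0, 10, 0, 0, 0, 1], [0, 0, 14, 0, 0, 0, 1], [0, 0, 18, 0, 0, 0, 1], [-1, -4, 19, 0, 0, -5, 1], [-2, -8, 19, 0, 0, -11, 1], [-3, -12, 19, 0, 0, -17, 1], [-4, -16, 19, 0, 0, -22.8, 1], [-5, -20, 19, 0, 0, -22.8, 1], [-6.8, -25.5, 19, 0, 0, -22.8, 1], [-6.8, -25.5, 19, 0, 0, -22.8, 1], [-6.8, -25.5, 19, 0, 0, -22.8, 1], [-6.8, -25.5, 19, 0, 0, -22.8, 1], [-6.8, -25.5, 19, 0, 0, -22.8, 1]])

```text
t: 7.67
ee_pos: [530.6, -167.9, 276.5]
orientation: [-2.408, -2.017, -0.001]
ft_force: [-0.2, -0.2, -0.6]
width: 87.8
grasp_force: 0.0
```

Run:
```python
from h import *
cap('top','t2');cap('scene','s2');o=ctrl.get_obs();print(o['t'],o['ee_pos'])
a=cv2.imread('pics/t2.png')[150:300,100:350];b=cv2.imread('pics/s2.png')[120:320,200:530]
cv2.imwrite('pics/c3.png',np.vstack([cv2.resize(a,(500,300)),cv2.resize(b,(500,300))]))
```

```text
7.7667 [ 530.69353124 -167.37744003  276.39386839]
```

View pics/c3.png

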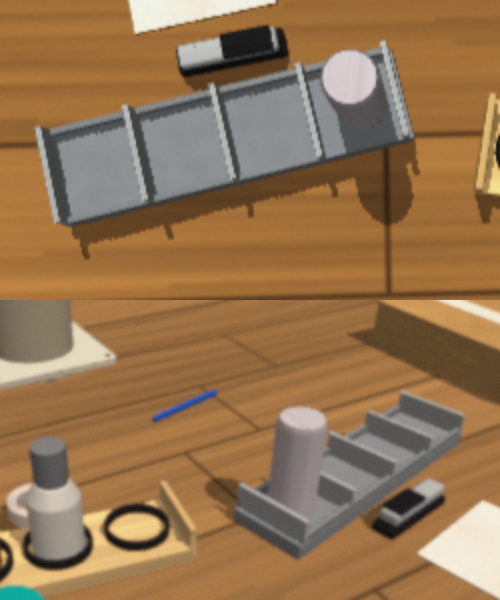

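The can stands upright in the rightmost bay. Its top is at top-view (274.5,188.5).

Run:
```python
from h import *
p=onz('top0',274.5,188.5,140);d=p[:2]-[567.5,206.9];u=np.array([-.218,.976]);x=np.array([.976,.218]);print(p,d@x,d@u)
```

```text
[597.59782145  79.69378567 140.        ] 1.6445190140400756 -130.71459026642086
```

Call:
servo_tool(increments=[[0, -0.1, -4, 0, 0, 0, 1], [0, -0.1, -8, 0, 0, 0, 1], [0, -0.1, -12, 0, 0, 0, 1], [0, -0.1, -15, 0, 0, 0, 1], [0, -0.1, -16.5, 0, 0, 0, 1], [0, -0.1, -16.5, 0, 0, 0, 1], [0, -0.1, -16.5, 0, 0, 0, 1], [0, -0.1, -16.5, 0, 0, 0, -1], [0, -0.1, -16.5, 0, 0, 0, -1], [0, -0.1, -16.5, 0, 0, 0, -1], [0, -0.1, -16.5, 0, 0, 0, -1], [0, -0.1, -16.5, 0, 0, 0, -1], [0, -0.1, -16.5, 0, 0, 0, -1], [0, -0.1, -16.5, 0, 0, 0, -1], [0, -0.1, -16.5, 0, 0, 0, -1], [0, -0.1, -16.5, 0, 0, 0, -1]])

```text
t: 9.1
ee_pos: [530.2, -169.7, 111.5]
orientation: [-2.408, -2.017, 0.0]
ft_force: [-0.4, -0.5, 0.8]
width: 31.4
grasp_force: 0.0
```

Call:
servo_tool(increments=[[0, 0, 0, 0, 0, 0, -1], [0, 0, 0, 0, 0, 0, -1], [0, 0, 0, 0, 0, 0, -1]])

```text
t: 9.35
ee_pos: [530.3, -169.7, 111.4]
orientation: [-2.408, -2.017, 0.0]
ft_force: [0.1, 0.6, 0.1]
width: 11.5
grasp_force: 0.0
```

Run:
```python
from h import *
cap('wrist','w3');cap('scene','s3')
a=cv2.imread('pics/w3.png');b=cv2.imread('pics/s3.png')[100:360,60:400]
cv2.imwrite('pics/c4.png',np.hstack([cv2.resize(a,(400,300)),cv2.resize(b,(392,300))]))
```

```text
(no output)
```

View pics/c4.png

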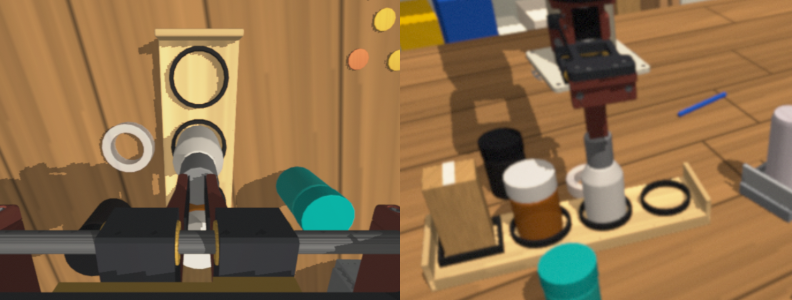

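The wrist view shows the fingers shut behind the cap, which is at about (318,257), on the robot side of the -y direction. I'll locate the bottle again.

Run:
```python
from h import *
o=ctrl.get_obs();print(o['ee_pos'],o['width'],o['ft_force'])
print(np.round(proj('w3',o['ee_pos']),1))
for y in(-150,-160,-169,-178):
  print(y,np.round(proj('w3',(531,y,145)),1),np.round(proj('w3',(531,y,104)),1),np.round(proj('s3',(531,y,145)),1))
cv2.imwrite('pics/c5.png',np.hstack([cv2.resize(cv2.imread('pics/w3.png')[170:350,240:400],(480,540),interpolation=2),cv2.resize(cv2.imread('pics/s3.png')[190:310,190:260],(315,540),interpolation=2)]))
```

```text
[ 530.30255675 -169.65007871  111.44386621] 3.1668934241551527 [ 0.29613388 -0.5678693  -0.27571305]
[316.2 274.6]
-150 [310.7 263.8] [311.5 239. ] [244.2 212.2]
-160 [314.4 282.7] [314.5 254.8] [237.7 213.9]
-169 [317.6 299.2] [317.1 268.7] [231.7 215.6]
-178 [320.7 315.3] [319.7 282.2] [225.6 217.2]
```

View pics/c5.png

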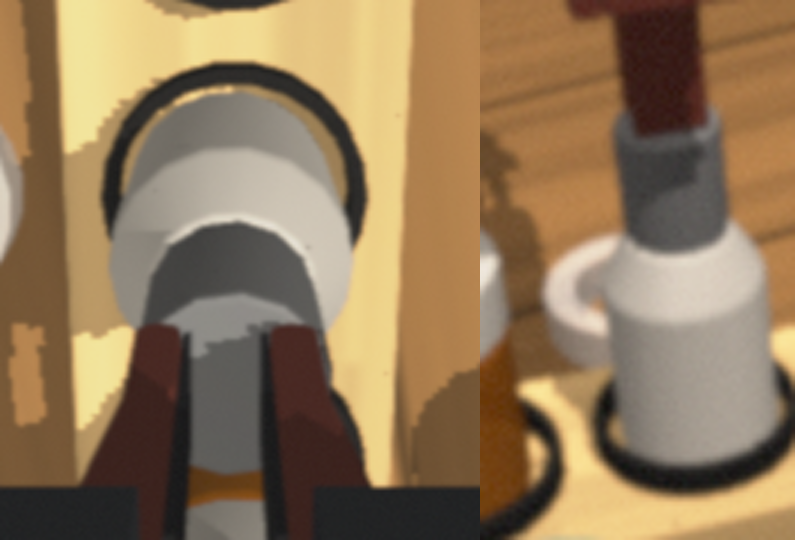

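Both views fit a cap top at z≈145 with the fingers closed at the same place, so the cap gave no grip: the width went to 3 mm with zero force. I'll reopen and grip the upper body instead, with the tips about 51 mm above the base and the gripper body still clear of the cap top.

Call:
servo_tool(increments=[[0, 0, 0, 0, 0, 0, 1], [0, 0, 0, 0, 0, 0, 1], [0, 0, 0, 0, 0, 0, 1], [0, 0, 0, 0, 0, 0, 1], [0, 0, 0, 0, 0, 0, 1], [0, 0, 0, 0, 0, 0, 1], [0, 0, 0, 0, 0, 0, 1], [0, 0, 0, 0, 0, 0, 1], [0, 0, 0, 0, 0, 0, 1], [0, 0, 0, 0, 0, 0, 1], [0, 0, 0, 0, 0, 0, 1], [0, 0, 0, 0, 0, 0, 1]])

```text
t: 10.45
ee_pos: [530.3, -169.7, 111.5]
orientation: [2.408, 2.017, 0.0]
ft_force: [-0.2, -0.5, -0.5]
width: 80.1
grasp_force: 0.0
```

Run:
```python
from h import *
cap('wrist','w4');cap('scene','s4');o=ctrl.get_obs();print(o['t'],o['ee_pos'],o['width'])
cv2.imwrite('pics/c6.png',np.hstack([cv2.resize(cv2.imread('pics/w4.png')[170:350,220:420],(480,432),interpolation=2),cv2.resize(cv2.imread('pics/s4.png')[170:310,180:280],(309,432),interpolation=2)]))
```

```text
10.55 [ 530.26886412 -169.65231693  111.45993416] 86.31942747699694
```

View pics/c6.png

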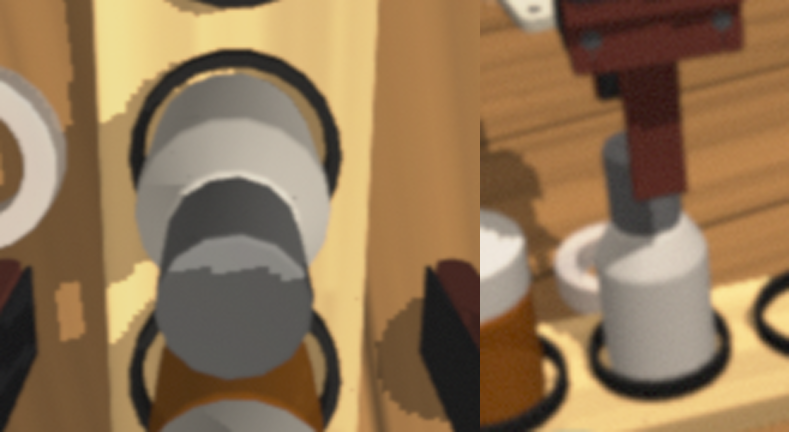

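The wrist view shows the open fingers straddling the bottle, with the cap top at (318,298) as predicted. The bottle is still upright, so I'll grip the body.

Call:
servo_tool(increments=[[0, 0, -1.5, 0, 0, 0, 1], [0, 0, -3, 0, 0, 0, 1], [0, 0, -3.7, 0, 0, 0, 1], [0, 0, -4, 0, 0, 0, 1], [0, 0, -4, 0, 0, 0, 1], [0, 0, -4, 0, 0, 0, -1], [0, 0, -4, 0, 0, 0, -1], [0, 0, -4, 0, 0, 0, -1], [0, 0, -4, 0, 0, 0, -1], [0, 0, -4, 0, 0, 0, -1], [0, 0, -4, 0, 0, 0, -1], [0, 0, -4, 0, 0, 0, -1], [0, 0, -4, 0, 0, 0, -1], [0, 0, -4, 0, 0, 0, -1]])

```text
t: 11.72
ee_pos: [530.4, -169.7, 71.5]
orientation: [2.408, 2.017, 0.0]
ft_force: [-0.1, -0.7, -1.8]
width: 33.4
grasp_force: 30.0
```

The grip is firm at 33.4 mm, which is the cap, even though the tips should be at body height. I'll check where the fingertips really are before going on.

Run:
```python
from h import *
o=ctrl.get_obs();p=np.array([530.3,-169.7,111.5]);y=np.array([.984,-.177,0])
# s4: outer +x finger bottom-centre at px (238,234); plane through finger back
z=np.load('pics/s4.npz')
for s in(44,51,57):
  for h in(111,125,140,150):print(s,h,np.round(proj('s4',np.r_[(p+s*y)[:2],h]),1))
# w4: tips bottom edges, px left (220+30/2.4?)
for h in(111,130,146):print('w4',h,[np.round(proj('w4',np.r_[(p+s*y)[:2],h]),1).tolist() for s in(-44,44)],[np.round(proj('w4',np.r_[(p+s*y)[:2]+[1.77,9.84],h]),1).tolist() for s in(-44,44)])
```

```text
44 111 [239.9 252.3]
44 125 [239.  243.9]
44 140 [238.  234.8]
44 150 [237.4 228.5]
51 111 [241.  255.1]
51 125 [240.1 246.7]
51 140 [239.2 237.5]
51 150 [238.5 231.2]
57 111 [242.  257.6]
57 125 [241.1 249.2]
57 140 [240.2 239.9]
57 150 [239.5 233.6]
w4 111 [[241.1, 274.3], [391.3, 274.5]] [[240.1, 258.2], [392.4, 258.4]]
w4 130 [[234.1, 287.9], [398.5, 288.1]] [[232.9, 270.5], [399.8, 270.7]]
w4 146 [[227.1, 301.5], [405.7, 301.7]] [[225.7, 282.8], [407.3, 283.0]]
```

The fingertips sit about 32 mm higher than the reported TCP, and the scene and wrist views agree on this. So the bottle is held at the foot of its cap, a sound grasp. I'll use z_tip ≈ z_reported + 32 from here and carry the bottle to bay 2.

Call:
servo_tool(increments=[[0, 0, 3, 0, 0, 0, -1], [0, 0, 7, 0, 0, 0, -1], [0, 0, 11, 0, 0, 0, -1], [0, 0, 15, 0, 0, 0, -1], [0, 0, 19, 0, 0, 0, -1], [0.6, 4, 20, 0, 0, 5, -1], [1.2, 8, 20, 0, 0, 10, -1], [1.8, 12, 20, 0, 0, 15, -1], [2.4, 16, 20, 0, 0, 20, -1], [3, 20, 20, 0, 0, 22.8, -1], [3.6, 24, 20, 0, 0, 22.8, -1], [4.2, 28, 20, 0, 0, 22.8, -1], [4.5, 31.5, 20, 0, 0, 22.8, -1], [4.8, 34.1, 20, 0, 0, 22.8, -1], [4.8, 34.1, 20, 0, 0, 22.8, -1], [4.8, 34.1, 20, 0, 0, 22.8, -1], [4.8, 34.1, 20, 0, 0, 22.8, -1], [4.8, 34.1, 20, 0, 0, 22.8, -1]])

```text
t: 13.22
ee_pos: [578.0, 170.2, 271.2]
orientation: [-1.963, -2.452, 0.001]
ft_force: [-0.3, -0.0, -2.4]
width: 33.7
grasp_force: 30.0
```

Call:
servo_tool(increments=[[0, 0.1, -4, 0, 0, 0, -1], [0, 0.1, -8, 0, 0, 0, -1], [0, 0.1, -12, 0, 0, 0, -1], [0, 0.1, -15.5, 0, 0, 0, -1], [0, 0.1, -18, 0, 0, 0, -1], [0, 0.1, -19.2, 0, 0, 0, -1], [0, 0.1, -19.6, 0, 0, 0, -1], [0, 0.1, -19.6, 0, 0, 0, -1], [0, 0.1, -19.6, 0, 0, 0, -1], [0, 0.1, -19.6, 0, 0, 0, -1]])

```text
t: 14.05
ee_pos: [579.9, 172.6, 77.5]
orientation: [1.961, 2.452, 0.004]
ft_force: [0.0, 0.1, -2.0]
width: 33.6
grasp_force: 30.0
```

Call:
servo_tool(increments=[[0, 0, -0.1, 0, 0, 0, -1], [0, 0, -0.2, 0, 0, 0, -1], [0, 0, -0.3, 0, 0, 0, -1], [0, 0, -0.3, 0, 0, 0, -1]])

```text
t: 14.38
ee_pos: [578.3, 172.4, 72.7]
orientation: [1.962, 2.454, 0.0]
ft_force: [0.3, 1.2, -2.8]
width: 33.6
grasp_force: 30.0
```

Call:
servo_tool(increments=[[0, 0, -0.1, 0, 0, 0, -1], [0, 0, -0.1, 0, 0, 0, -1], [0, 0, -0.1, 0, 0, 0, -1]])

```text
t: 14.63
ee_pos: [578.3, 172.4, 71.5]
orientation: [1.962, 2.454, 0.0]
ft_force: [-0.6, -0.3, -2.2]
width: 33.8
grasp_force: 30.0
```

Call:
servo_tool(increments=[[0, 0, -0.1, 0, 0, 0, -1], [0, 0, -0.1, 0, 0, 0, -1], [0, 0, -0.1, 0, 0, 0, -1]])

```text
t: 14.88
ee_pos: [578.5, 172.3, 71.3]
orientation: [1.962, 2.454, 0.0]
ft_force: [-2.3, -1.4, 5.7]
width: 33.3
grasp_force: 30.0
```

Call:
servo_tool(increments=[[0, 0, 0, 0, 0, 0, 1], [0, 0, 0, 0, 0, 0, 1], [0, 0, 0, 0, 0, 0, 1], [0, 0, 0, 0, 0, 0, 1], [0, 0, 2, 0, 0, 0, 1], [0, 0, 6, 0, 0, 0, 1], [0, 0, 10, 0, 0, 0, 1], [0, 0, 14, 0, 0, 0, 1], [0, 0, 17, 0, 0, 0, 1], [-0.6, -4, 18, 0, 0, -5, 1], [-1.2, -8, 18, 0, 0, -10, 1], [-1.8, -12, 18, 0, 0, -15, 1], [-2.4, -16, 18, 0, 0, -20, 1], [-3, -20, 18, 0, 0, -22.8, 1], [-3.6, -24, 18, 0, 0, -22.8, 1], [-4.2, -28, 18, 0, 0, -22.8, 1], [-4.8, -32, 18, 0, 0, -22.8, 1], [-5.4, -36, 18, 0, 0, -22.8, 1], [-6, -40, 18, 0, 0, -22.8, 1], [-6.2, -42.7, 18, 0, 0, -22.8, 1]])

```text
t: 16.55
ee_pos: [515.2, -257.8, 250.5]
orientation: [2.409, 2.015, -0.001]
ft_force: [-0.2, 0.1, -0.5]
width: 87.6
grasp_force: 0.0
```

Call:
servo_tool(increments=[[0, 0, 0, 0, 0, 0, 1], [0, 0, 0, 0, 0, 0, 1], [0, 0, 0, 0, 0, 0, 1]])

```text
t: 16.8
ee_pos: [516.1, -254.1, 250.2]
orientation: [-2.408, -2.017, -0.0]
ft_force: [0.0, 0.1, -0.0]
width: 88.1
grasp_force: 0.0
```

Run:
```python
from h import *
cap('top','t5');cap('scene','s5');cap('wrist','w5');o=ctrl.get_obs();print(o['t'],o['ee_pos'])
a=cv2.imread('pics/t5.png')[150:300,100:350];b=cv2.imread('pics/s5.png')[120:320,60:530];c=cv2.imread('pics/w5.png')
cv2.imwrite('pics/c7.png',np.vstack([np.hstack([cv2.resize(a,(420,252)),cv2.resize(c,(336,252))]),cv2.resize(b,(756,322))]))
print('jar pred',np.round(proj('w5',(516.5,-254.5,110)),1),'carton',np.round(proj('w5',(503,-338.3,130)),1))
```

```text
16.95 [ 516.49335119 -253.31234092  250.46991346]
jar pred [316.  219.6] carton [317.3 309.2]
```

View pics/c7.png

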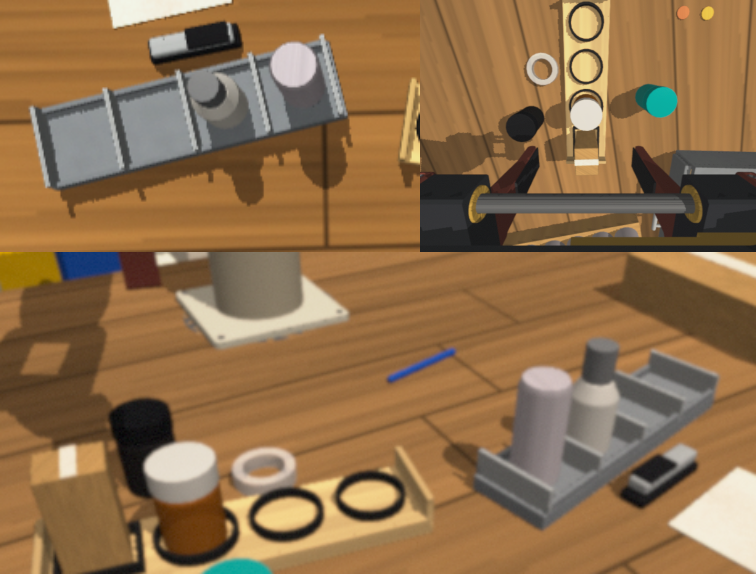

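Can and bottle both stand upright in the two right-hand bays. The jar lid at wrist px (316,217) is as predicted, so the jar is next.

Call:
servo_tool(increments=[[0, -0.1, -4, 0, 0, 0, 1], [0, -0.1, -8, 0, 0, 0, 1], [0, -0.1, -12, 0, 0, 0, 1], [0, -0.1, -15.5, 0, 0, 0, 1], [0, -0.1, -18, 0, 0, 0, 1], [0, -0.1, -19.5, 0, 0, 0, 1], [0, -0.1, -20.4, 0, 0, 0, 1], [0, -0.1, -20.4, 0, 0, 0, 1], [0, -0.1, -20.4, 0, 0, 0, 1], [0, -0.1, -20.4, 0, 0, 0, -1], [0, -0.1, -20.4, 0, 0, 0, -1], [0, -0.1, -20.4, 0, 0, 0, -1], [0, -0.1, -20.4, 0, 0, 0, -1], [0, -0.1, -20.4, 0, 0, 0, -1], [0, -0.1, -20.4, 0, 0, 0, -1], [0, -0.1, -20.4, 0, 0, 0, -1]])

```text
t: 18.28
ee_pos: [516.9, -256.0, 47.2]
orientation: [2.407, 2.017, 0.001]
ft_force: [0.2, 0.1, 5.9]
width: 59.7
grasp_force: 30.0
```

Call:
servo_tool(increments=[[0, 0, 3, 0, 0, 0, -1], [0, 0, 7, 0, 0, 0, -1], [0, 0, 11, 0, 0, 0, -1], [0, 0, 15, 0, 0, 0, -1], [0, 0, 17.5, 0, 0, 0, -1], [0.4, 4, 18, 0, 0, 4, -1], [0.8, 8, 18, 0, 0, 8, -1], [1.2, 12, 18, 0, 0, 12, -1], [1.6, 16, 18, 0, 0, 16, -1], [2, 20, 18, 0, 0, 20, -1], [2.4, 24, 18, 0, 0, 22.8, -1], [2.7, 28, 18, 0, 0, 22.8, -1], [3, 32, 18, 0, 0, 22.8, -1], [3.3, 36, 18, 0, 0, 22.8, -1], [3.6, 40, 18, 0, 0, 22.8, -1], [3.9, 44, 18, 0, 0, 22.8, -1], [4.1, 48, 18, 0, 0, 22.8, -1], [4.3, 51, 18, 0, 0, 22.8, -1], [4.3, 51, 18, 0, 0, 22.8, -1], [4.3, 51, 18, 0, 0, 22.8, -1]])

```text
t: 19.95
ee_pos: [558.3, 255.4, 225.3]
orientation: [-1.958, -2.456, 0.003]
ft_force: [-0.9, -0.2, -3.1]
width: 59.3
grasp_force: 30.0
```

Call:
servo_tool(increments=[[0, 0, -2, 0, 0, 0, -1], [0, 0, -6, 0, 0, 0, -1], [0, 0, -10, 0, 0, 0, -1], [0, 0, -14, 0, 0, 0, -1], [0, 0, -16.5, 0, 0, 0, -1], [0, 0, -17, 0, 0, 0, -1], [0, 0, -17, 0, 0, 0, -1], [0, 0, -17, 0, 0, 0, -1], [0, 0, -17, 0, 0, 0, -1]])

```text
t: 20.7
ee_pos: [561.0, 254.5, 58.7]
orientation: [1.962, 2.452, 0.005]
ft_force: [-0.2, -0.3, -2.7]
width: 59.4
grasp_force: 30.0
```

Call:
servo_tool(increments=[[0, 0, -0.4, 0, 0, 0, -1], [0, 0, -0.7, 0, 0, 0, -1], [0, 0, -0.8, 0, 0, 0, -1], [0, 0, -0.9, 0, 0, 0, -1], [0, 0, -0.9, 0, 0, 0, -1], [0, 0, -0.9, 0, 0, 0, -1]])

```text
t: 21.2
ee_pos: [559.3, 254.4, 47.5]
orientation: [1.962, 2.454, -0.0]
ft_force: [-0.2, -0.7, -3.5]
width: 59.5
grasp_force: 30.0
```

Call:
servo_tool(increments=[[0, 0, -0.1, 0, 0, 0, -1], [0, 0, -0.1, 0, 0, 0, -1], [0, 0, -0.1, 0, 0, 0, -1]])

```text
t: 21.45
ee_pos: [559.4, 254.3, 47.2]
orientation: [1.962, 2.454, 0.0]
ft_force: [-2.1, -1.6, 5.6]
width: 59.9
grasp_force: 30.0
```

Call:
servo_tool(increments=[[0, 0, 0, 0, 0, 0, 1], [0, 0, 0, 0, 0, 0, 1], [0, 0, 0, 0, 0, 0, 1], [0, 0, 0, 0, 0, 0, 1], [0, 0, 2, 0, 0, 0, 1], [0, 0, 6, 0, 0, 0, 1], [0, 0, 10, 0, 0, 0, 1], [0, 0, 14, 0, 0, 0, 1], [0, 0, 18, 0, 0, 0, 1], [-0.4, -4, 20, 0, 0, -5, 1], [-0.8, -8, 20, 0, 0, -10, 1], [-1.2, -12, 20, 0, 0, -15, 1], [-1.6, -16, 20, 0, 0, -20, 1], [-2, -20, 20, 0, 0, -22.8, 1], [-2.4, -24, 20, 0, 0, -22.8, 1], [-2.8, -28, 20, 0, 0, -22.8, 1], [-3.2, -32, 20, 0, 0, -22.8, 1], [-3.6, -36, 20, 0, 0, -22.8, 1], [-4, -40, 20, 0, 0, -22.8, 1], [-4.2, -42, 20, 0, 0, -22.8, 1]])

```text
t: 23.12
ee_pos: [516.6, -169.4, 246.6]
orientation: [2.409, 2.014, -0.001]
ft_force: [0.2, 0.2, -0.6]
width: 87.7
grasp_force: 0.0
```

Call:
servo_tool(increments=[[-0.4, -4, 0, 0, 0, 0, 1], [-0.8, -8, 0, 0, 0, 0, 1], [-1, -12, 0, 0, 0, 0, 1], [-1.2, -15, 0, 0, 0, 0, 1], [-1.4, -17.3, 0, 0, 0, 0, 1], [-1.4, -17.3, 0, 0, 0, 0, 1], [-1.4, -17.3, 0, 0, 0, 0, 1], [-1.4, -17.3, 0, 0, 0, 0, 1]])

```text
t: 23.78
ee_pos: [503.1, -337.9, 246.2]
orientation: [-2.408, -2.017, -0.0]
ft_force: [-0.6, 0.4, 0.3]
width: 87.7
grasp_force: 0.0
```

Run:
```python
from h import *
cap('top','t6');cap('scene','s6');cap('wrist','w6');o=ctrl.get_obs();print(o['t'],o['ee_pos'],R.from_rotvec(o['orientation']).as_matrix().round(3)[:,1])
a=cv2.imread('pics/t6.png')[150:300,100:350];b=cv2.imread('pics/s6.png')[120:340,60:530];c=cv2.imread('pics/w6.png')[120:420,160:560]
cv2.imwrite('pics/c8.png',np.vstack([np.hstack([cv2.resize(a,(420,252)),cv2.resize(c,(336,252))]),cv2.resize(b,(756,340))]))
print('carton',np.round(proj('w6',(503,-338.3,130)),1))
```

```text
23.9333 [ 503.51909194 -337.37694973  246.53892953] [ 0.985 -0.174 -0.   ]
carton [315.5 225.7]
```

View pics/c8.png

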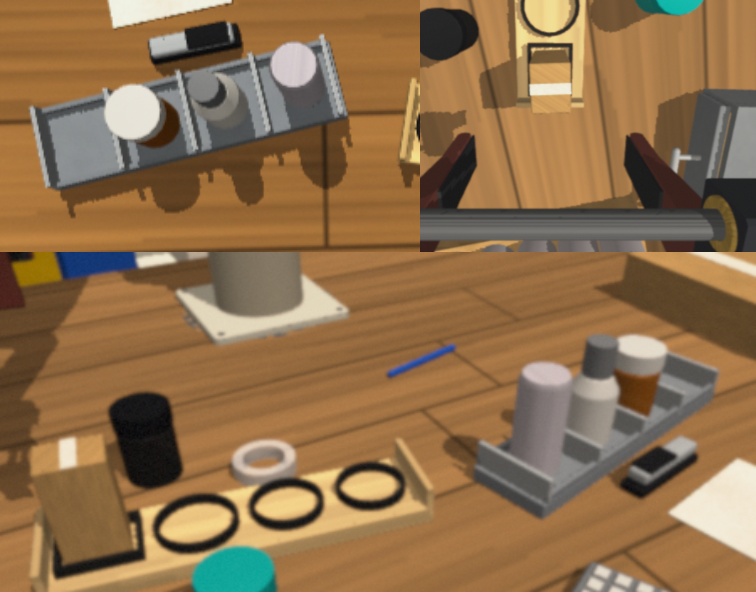

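Three articles stand upright in their bays. The carton top is at wrist px (316,225), as predicted, so I'll take the carton.

Call:
servo_tool(increments=[[0, -0.1, -4, 0, 0, 0, 1], [0, -0.1, -8, 0, 0, 0, 1], [0, -0.1, -12, 0, 0, 0, 1], [0, -0.1, -15.5, 0, 0, 0, 1], [0, -0.1, -18, 0, 0, 0, 1], [0, -0.1, -19.5, 0, 0, 0, 1], [0, -0.1, -19.8, 0, 0, 0, 1], [0, -0.1, -19.8, 0, 0, 0, 1], [0, -0.1, -19.8, 0, 0, 0, -1], [0, -0.1, -19.8, 0, 0, 0, -1], [0, -0.1, -19.8, 0, 0, 0, -1], [0, -0.1, -19.8, 0, 0, 0, -1], [0, -0.1, -19.8, 0, 0, 0, -1], [0, -0.1, -19.8, 0, 0, 0, -1], [0, -0.1, -19.8, 0, 0, 0, -1], [0, -0.1, -19.8, 0, 0, 0, -1], [0, -0.1, -19.8, 0, 0, 0, -1]])

```text
t: 25.35
ee_pos: [503.4, -339.7, 48.7]
orientation: [2.408, 2.017, 0.0]
ft_force: [-0.8, 0.6, 3.3]
width: 44.2
grasp_force: 29.6
```

Call:
servo_tool(increments=[[0, 0, 3, 0, 0, 0, -1], [0, 0, 7, 0, 0, 0, -1], [0, 0, 11, 0, 0, 0, -1], [0, 0, 15, 0, 0, 0, -1], [0, 0, 17.5, 0, 0, 0, -1], [0.3, 4, 18, 0, 0, 4, -1], [0.6, 8, 18, 0, 0, 8, -1], [0.9, 12, 18, 0, 0, 12, -1], [1.2, 16, 18, 0, 0, 16, -1], [1.5, 20, 18, 0, 0, 20, -1], [1.8, 24, 18, 0, 0, 22.8, -1], [2, 28, 18, 0, 0, 22.8, -1], [2.2, 32, 18, 0, 0, 22.8, -1], [2.4, 36, 18, 0, 0, 22.8, -1], [2.6, 40, 18, 0, 0, 22.8, -1], [2.8, 44, 18, 0, 0, 22.8, -1], [3, 48, 18, 0, 0, 22.8, -1], [3.2, 52, 18, 0, 0, 22.8, -1], [3.4, 56, 18, 0, 0, 22.8, -1], [3.4, 56, 18, 0, 0, 22.8, -1]])

```text
t: 27.02
ee_pos: [537.1, 226.5, 228.1]
orientation: [-1.956, -2.457, -0.003]
ft_force: [0.8, -1.6, -1.0]
width: 44.0
grasp_force: 29.6
```

Call:
servo_tool(increments=[[0.1, 4, 0, 0, 0, 0, -1], [0.2, 8, 0, 0, 0, 0, -1], [0.4, 11.7, 0, 0, 0, 0, -1], [0.4, 11.7, 0, 0, 0, 0, -1], [0.4, 11.7, 0, 0, 0, 0, -1], [0.4, 11.7, 0, 0, 0, 0, -1], [0.4, 11.7, -4, 0, 0, 0, -1], [0.4, 11.7, -8, 0, 0, 0, -1], [0.4, 11.7, -12, 0, 0, 0, -1], [0.4, 11.7, -15, 0, 0, 0, -1], [0.4, 11.7, -16.5, 0, 0, 0, -1], [0.4, 11.7, -16.5, 0, 0, 0, -1], [0.4, 11.7, -16.5, 0, 0, 0, -1], [0.4, 11.7, -16.5, 0, 0, 0, -1]])

```text
t: 28.18
ee_pos: [542.5, 336.9, 65.0]
orientation: [1.963, 2.452, 0.003]
ft_force: [0.2, -0.2, -2.5]
width: 44.2
grasp_force: 29.6
```

Call:
servo_tool(increments=[[0, 0, -0.5, 0, 0, 0, -1], [0, 0, -0.9, 0, 0, 0, -1], [0, 0, -1.2, 0, 0, 0, -1], [0, 0, -1.3, 0, 0, 0, -1], [0, 0, -1.3, 0, 0, 0, -1], [0, 0, -1.3, 0, 0, 0, -1]])

```text
t: 28.68
ee_pos: [541.3, 337.4, 50.5]
orientation: [1.962, 2.454, -0.0]
ft_force: [0.1, -0.0, -2.3]
width: 44.5
grasp_force: 29.6
```

Call:
servo_tool(increments=[[0, 0, -0.1, 0, 0, 0, -1], [0, 0, -0.2, 0, 0, 0, -1], [0, 0, -0.2, 0, 0, 0, -1]])

```text
t: 28.93
ee_pos: [541.4, 337.6, 48.7]
orientation: [1.962, 2.454, 0.001]
ft_force: [0.1, 0.1, 0.9]
width: 44.2
grasp_force: 29.6
```

Call:
servo_tool(increments=[[0, 0, -0.1, 0, 0, 0, -1], [0, 0, -0.1, 0, 0, 0, -1]])

```text
t: 29.1
ee_pos: [541.5, 337.6, 48.7]
orientation: [1.962, 2.454, 0.001]
ft_force: [-2.8, -1.1, 9.2]
width: 44.1
grasp_force: 29.7
```

Call:
servo_tool(increments=[[0, 0, 0, 0, 0, 0, 1], [0, 0, 0, 0, 0, 0, 1], [0, 0, 0, 0, 0, 0, 1], [0, 0, 0, 0, 0, 0, 1], [0, 0, 0, 0, 0, 0, 1], [0, 0, 2, 0, 0, 0, 1], [0, 0, 6, 0, 0, 0, 1], [0, 0, 10, 0, 0, 0, 1], [0, 0, 14, 0, 0, 0, 1], [0, 0, 18, 0, 0, 0, 1], [0, 0, 20, 0, 0, 0, 1], [-6, 0, 20, 0, 0, 0, 1], [-12, 0, 20, 0, 0, 0, 1], [-12, 0, 20, 0, 0, 0, 1], [-12, 0, 20, 0, 0, 0, 1], [-12, 0, 20, 0, 0, 0, 1]])

```text
t: 30.43
ee_pos: [420.0, 337.4, 247.9]
orientation: [1.959, 2.455, 0.001]
ft_force: [0.7, -0.3, 0.6]
width: 87.6
grasp_force: 0.0
```

Run:
```python
from h import *
cap('top','t7');cap('scene','s7')
a=cv2.imread('pics/t7.png')[150:300,100:350];b=cv2.imread('pics/s7.png')[120:320,200:530]
cv2.imwrite('pics/c9.png',np.vstack([cv2.resize(a,(500,300)),cv2.resize(b,(500,300))]))
```

```text
(no output)
```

View pics/c9.png

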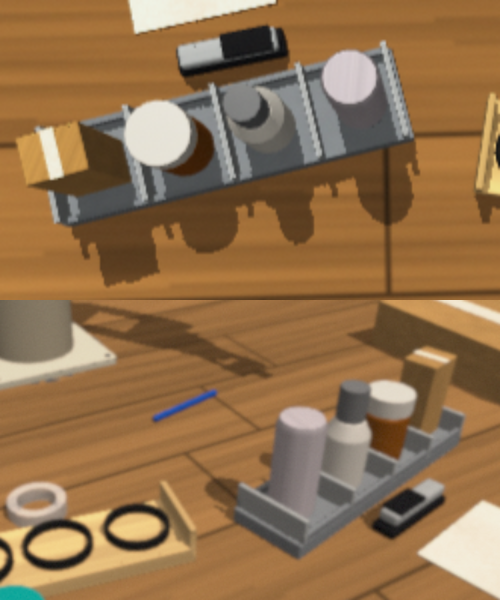

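All four stand upright in their bays: carton, jar, bottle and can from left to right. The arm is clear.

```bash
python3 -c "
from workcell import ctrl
print(ctrl.close_job())"
```

```text
the job is handed in; nothing more can be done
None
```

The job is handed in: the can, bottle, jar and carton stand upright in the rack in reversed order (can in the rightmost bay, carton in the leftmost) in the last camera views, at about 30 s on the robot's clock, after one missed grasp on the bottle.

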